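Pull the cupboard's high hatch down with the hooked pole

ROBOT

A 6-joint arm with a two-finger parallel gripper is mounted at the origin on the work surface. World frame = base frame: x ahead of the robot, y to its left, z up, the work surface at z = 0. Lengths are in m, angles in degrees, forces in N, time in s.
With the tool pointing down it reaches from about 0.275 to 0.75 m from the base axis. Payload 10.2 kg.
Tool frame: the origin (TCP) lies on the centre line of the jaws, within the pads' length; the fingertips stand 11 mm ahead of it and the grasp point (between the pads) lies 8 mm behind it; z points along the fingers, y is the line along which they close (so a half turn about z gives the same grasp; the last joint's range is limited). The gripper opens to 88 mm and grips with 3 to 60 N. Pads are 18 mm wide; open, the fingers measure 123 mm over their backs; the gripper's body (75 mm by 187 mm) begins 45 mm behind the grasp point.
Start: joints at [-75.997, 17.928, 85.812, -0, 76.261, -12.8], TCP at [0.237, -0.469, 0.25] pointing down, gripper open.
Joint ranges: [-168.41, 168.41], [-55.51, 124.54], [10.69, 146.95], [-70.63, 250.63], [1, 178], [-165.06, 165.06]. Speed limits (degrees/s): [136.94, 136.94, 172.46, 180, 180, 180].

INTERFACE

Orientations are given as [roll, pitch, yaw] about the fixed x, y, z axes, in that order (R = Rz(yaw) Ry(pitch) Rx(roll)).
In Python, from station import manip gives the robot as it stands. Calls block until the motion is done:
- manip.movep(position, orientation): joint-space move of the TCP to a pose.
- manip.line_to(position, attitude=None, feed=0.15, contact_N=None): straight line of the TCP; attitude=None keeps the orientation; feed is the mean speed in m/s. With contact_N (N) it stops when the force on the tool has changed by that much, and returns True; else False.
- manip.set_joints(angles): joint-space move.
- manip.command_gripper(opening, f_grip=None): finger opening in m; f_grip is the grip in N (None keeps the last); returns when the fingers have stopped.
- manip.wait(seconds).
- manip.ik(position, orientation): joint angles nearest the present ones, or None.
- manip.get_state(): the state.
- manip.get_image(name): name is "side" or "top" or "wrist"; returns a dict with "pixels" (480x640x3 uint8, red, green, blue), "camera_matrix" (3x3 intrinsics, pixels), "R" (3x3) and "t" (3): a world point X has camera coordinates R X + t. Camera axes: x right, y down, z forward; pixel columns grow to the right and rows downward; lengths in m; the calibration is good to about 2 mm. A picture is of the moment at which its call begins. There is no depth.
A pose or a line that the arm cannot do raises manip.PlanningError and nothing moves.
- manip.finish_job(): hands the job in; it is judged then, once.
The state is a dict: "clock": time; "q": joint angles; "qd": joint speeds; "effort": joint torques, N m; "eef_pos": TCP position; "orientation": TCP orientation; "force": force on the tool from outside, world axes, zero at the start; "torque": the same for the moment, N m; "opening": finger opening in m; "grip_force": force on a finger pad.
Only numpy, scipy, OpenCV 4.12 (cv2) and the standard library are available. Lean on these libraries where they do the work, as an engineer would, in place of code of your own. Each camera call takes 0.05 s, during which the arm holds its last target. There are 200 camera calls.

TASK

Open the drop-down hatch of the plywood cupboard with the hooked pole: lift the pole off its rest, lower its hook into the steel ring on the hatch, and with the hook in the ring pull the hatch gently all the way down to its stop, never touching the hatch with the robot itself. Then unhook, set (do not drop) the pole back into both notches of its rest with the hook hanging down, and let go. Do not shift the pots, trowel, bike pump, tin or jar.

Things in the scene. Friction and masses are not known exactly. Their poses are not given: they have to be found in the camera images.
- pole_grip (a point): Loose hooked pole, 190 mm long, about 100 g: pale wooden handle, 130 mm long, 20 x 20 mm square section, with an 8 mm steel rod going on from one end and bent square down into a plain hook. This point is the handle's centre, where to grasp it. x runs along the handle towards the hook, z up, away from the hook's tip.
- pole_hook (a point): Middle of the straight downward pin of the pole's hook: 125 mm along x from pole_grip and 22 mm below it. The pin is 8 mm thick; the horizontal rod's underside is 18 mm above this point. Axes as pole_grip.
- pole_tip (a point): Lowest end of the hook's pin, 22 mm below pole_hook (44 mm below the handle's axis). Axes as pole_grip.
- rest_seat (a point): Where the handle's centre lies when seated in its fixed wooden rest, 70 mm above the shelf. Rest: base 130 x 70 x 12 mm, two posts 78 mm high, 14 mm thick, 76 mm clear between them, each with an open notch along x, 32 mm wide, its floor 60 mm up. z is up. Stands left or right, the pot tower on the other side; the pole lies in it at the start, its hook at the +x end.
- hatch_ring (a point): Centre of the rigid steel ring on the hatch (44 mm inside diameter, 7 mm wire), about 255 mm up while shut. It sticks out in front, its plane canted to rise 30 degrees away from the hatch when shut (hole opens upward), and turns with the hatch. From the hinge it lies 36 mm in minus x and 143 mm in z. Axes are the hatch's: z from hinge up the board, x into the cupboard, y along the hinge.
- hatch_hinge (a point): Point on the level hinge line at the hatch's bottom edge, mid-width, on its front face, 112 mm above the shelf. Axes as hatch_ring. The hatch is a pale board 232 mm wide, 145 mm tall in the front of a fixed plywood cupboard 260 mm wide, 130 mm deep, 285 mm tall at the far side of the shelf, roughly facing the robot.
- hatch (a joint): Hatch angle in rad: 0 shut (upright), growing as its top comes out towards the robot and down; stop at 0.95, fully down. Stiff: it stays at any angle where it is left, and takes about 2 N at the ring to move. It may start up to 0.12 open.
- pots_mid (a point): Tower of four nested upturned terracotta pots, 100 mm wide and about 170 mm tall, leaning; this point is 80 mm up on its axis. Leave it alone.
- trowel_mid (a point): Stainless trowel lying flat, about 245 mm long, at most 30 mm high, in front of the cupboard; this point is at its neck. Leave it alone.
- pump_mid (a point): Aluminium bike pump standing upright, 250 mm tall with a 110 mm wide T handle, 80 mm foot; this point is 110 mm up. Leave it alone.
- tin_mid (a point): Plain steel tin, 70 mm wide, 85 mm tall; this point is half-way up. Leave it alone.
- jar_mid (a point): Jar with a lid, 72 mm wide, 100 mm tall; this point is half-way up. Leave it alone.
Mind the look-alikes: they are no part of the job. Leave any blue, green or orange look-alike of the part that bears pole_grip alone.

How it is judged:
By the outcome, as a careful person would: the job done as asked, in the order asked, and still so for the second after the job is handed in, with the robot touching nothing.
It also fails if it takes over 59 s, if anything falls off the work surface, if the arm or the gripper's body presses on something with over 40 N, if the wrist force passes 120 N, or if a joint passes its speed limit or range.

## Working session

There is one attempt and no reset: what is moved stays moved. The work goes in short steps, each a Python script; the robot and the scene stay as the last script left them, time stands still between calls to the robot, and variables do not carry over. Pictures are saved under pics/ and viewed, at most 10 in all, crops included, and the job is handed in when it is done.

```bash
mkdir -p pics; ls; python3 - <<'E'
from station import manip
import cv2,numpy as np
for n in("side","top"):
    d=manip.get_image(n); cv2.imwrite(f"pics/{n}0.png",d["pixels"][:,:,::-1])
    np.savez(f"{n}0.npz",**d)
    print(n,d["camera_matrix"].round(1).tolist(),d["R"].round(3).tolist(),d["t"].round(3).tolist(), (-d["R"].T@d["t"]).round(3))
s=manip.get_state();print(s["clock"],s["orientation"])
E
```

```text
pics
side [[497.3, 0.0, 318.9], [0.0, 497.3, 241.9], [0.0, 0.0, 1.0]] [[-0.699, -0.715, 0.019], [-0.409, 0.378, -0.83], [0.587, -0.588, -0.557]] [0.341, 0.337, 1.065] [-0.249  0.743  0.866]
top [[558.8, 0.0, 309.0], [0.0, 558.8, 236.1], [0.0, 0.0, 1.0]] [[-0.003, -1.0, 0.0], [-0.995, 0.003, -0.101], [0.101, -0.001, -0.995]] [0.041, 0.503, 1.748] [0.325 0.04  1.79 ]
0.1 [-1.79935478e+02 -1.49139504e-02  2.68013297e+01]
```

View pics/side0.png

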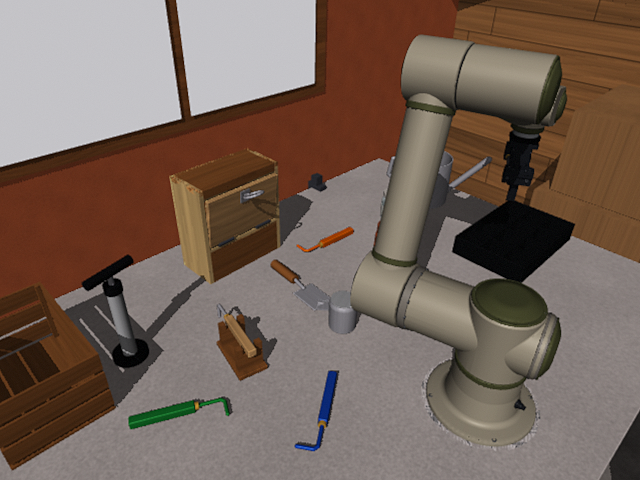

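View pics/top0.png

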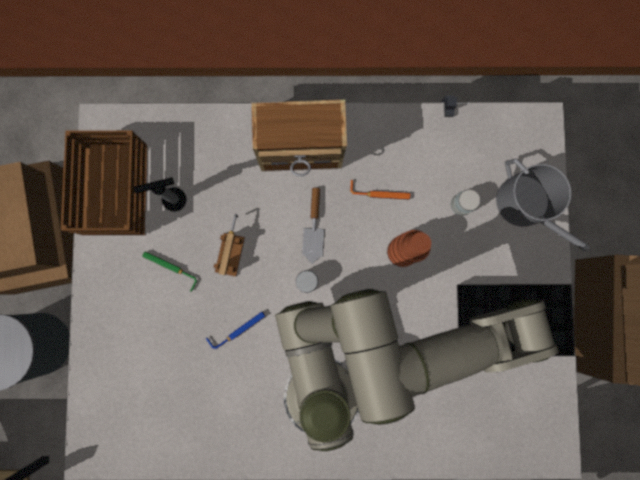

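The side view shows the cupboard at (228,215), its ring at (252,195), and the pole in its rest at (240,335). The top view shows the rest at (229,253), the hook near (236,217), the ring at (300,167), the pots at (409,248) and the tin at (306,281). Next I'll enlarge the parts that matter.

```bash
python3 - <<'E'
import cv2,numpy as np
s=cv2.imread("pics/side0.png");t=cv2.imread("pics/top0.png")
def c(i,x,y,w,h,k):
    return cv2.resize(i[y:y+h,x:x+w],None,fx=k,fy=k,interpolation=cv2.INTER_CUBIC)
A=c(t,200,200,80,60,5);A=c(t,200,205,80,75,5)[:300]
B=c(t,245,95,110,82,400/110)[:300]
C=c(s,205,295,80,85,5)[:300,:400] if 0 else c(s,200,295,100,90,4)[:300]
D=c(s,165,145,133,100,3)
f=lambda i:cv2.resize(i,(400,300)) 
C=c(s,200,300,107,80,1);C=cv2.resize(s[300:381,200:308],(400,300),interpolation=cv2.INTER_CUBIC)
A=cv2.resize(t[205:280,190:290],(400,300),interpolation=cv2.INTER_CUBIC)
B=cv2.resize(t[95:179,245:357],(400,300),interpolation=cv2.INTER_CUBIC)
D=cv2.resize(s[148:289,165:289][:93],(400,300),interpolation=cv2.INTER_CUBIC)
cv2.imwrite("pics/comp.png",np.vstack([np.hstack([A,B]),np.hstack([C,D])]))
E
```

```text
(no output)
```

View pics/comp.png

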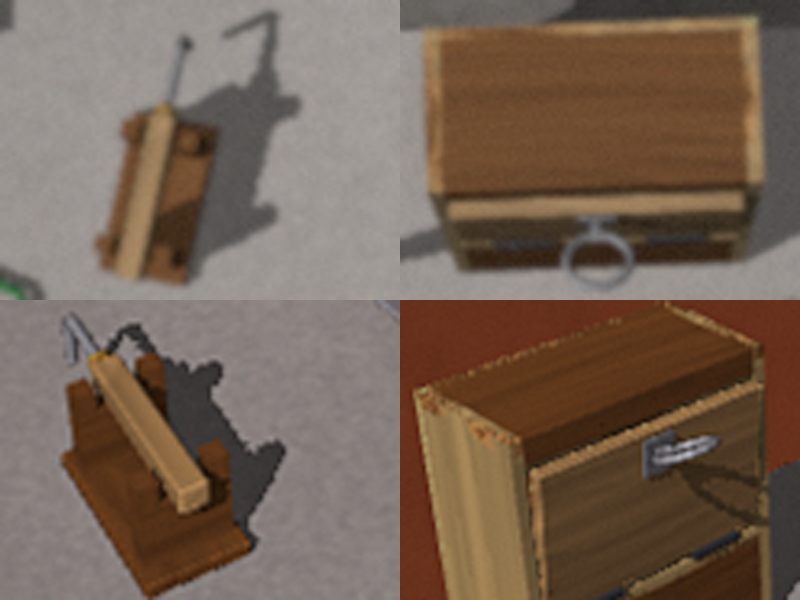

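The crop shows the handle's top face from crop pixel (130,276) to (163,108), with the elbow at (186,43). The ring's centre is at (598,259), and the hatch's top front edge runs from (450,220) to (745,210). Now I'll turn these into positions.

```bash
cat > h.py <<'E'
import numpy as np
def ray(d,u,v):
    c=-d["R"].T@d["t"]; r=d["R"].T@np.linalg.inv(d["camera_matrix"])@[u,v,1]; return c,r
def atz(d,u,v,z):
    c,r=ray(d,u,v); return c+r*(z-c[2])/r[2]
def tri(d1,p1,d2,p2):
    (c1,r1),(c2,r2)=ray(d1,*p1),ray(d2,*p2)
    k=np.linalg.lstsq(np.c_[r1,-r2],c2-c1,rcond=None)[0]
    a,b=c1+k[0]*r1,c2+k[1]*r2
    return (a+b)/2,np.linalg.norm(a-b)
def proj(d,X):
    p=d["camera_matrix"]@(d["R"]@X+d["t"]); return p[:2]/p[2]
E
python3 - <<'E'
from h import *
t=np.load("top0.npz");s=np.load("side0.npz")
A=lambda x,y:(190+x/4,205+y/4); B=lambda x,y:(245+x/3.571,95+y/3.571)
C=lambda x,y:(200+x/3.704,300+y/3.704); D=lambda x,y:(165+x/3.226,148+y/3.226)
for n,p,z in[("near",A(130,276),.08),("far",A(163,108),.08),("elbow",A(186,43),.074)]: print(n,atz(t,*p,z).round(4))
print("near tri",tri(t,A(130,276),s,C(190,188)),"far",tri(t,A(163,108),s,C(98,57)))
print("ring",atz(t,*B(198,259),.255).round(4),"tri",tri(t,B(198,259),s,D(287,148)))
L,R=B(50,220),B(345,210)
print("hatch L",atz(t,*L,.257).round(4),tri(t,L,s,D(535-400,475-300)),"R",atz(t,*R,.257).round(4),tri(t,R,s,D(762-400,390-300)))
E
```

```text
near [0.3822 0.3038 0.08  ]
far [0.5112 0.2801 0.08  ]
elbow [0.5625 0.2636 0.074 ]
near tri (array([0.38338473, 0.30585438, 0.07371402]), np.float64(0.00281227275455813)) far (array([0.51167747, 0.280649  , 0.07486403]), np.float64(0.00032329995809213393))
ring [0.6729 0.0626 0.255 ] tri (array([0.67298023, 0.0619521 , 0.25149279]), np.float64(0.00200185429843729))
hatch L [0.7039 0.1785 0.257 ] (array([0.70488314, 0.17994638, 0.25777968]), np.float64(0.0037257818136452055)) R [ 0.7112 -0.0527  0.257 ] (array([ 0.71335527, -0.0527882 ,  0.24974163]), np.float64(0.0009740116509721458))
```

The handle measures 131 mm long and the ring stands 35 mm out from the hatch, so the points fit the sizes given. I'll go above the pole and look.

```bash
python3 - <<'E'
from h import *
from station import manip
import cv2
t=np.load("top0.npz")
B=lambda x,y:(245+x/3.571,95+y/3.571)
print("hinge L,R",atz(t,*B(95,243),.112),atz(t,*B(285,238),.112),"roof front",atz(t,*B(30,193),.285),atz(t,*B(350,185),.285))
p=np.array(manip.get_state()["eef_pos"])
manip.line_to([p[0],p[1],.32],feed=.2)
manip.movep([.4467,.292,.25],[180,0,168.7])
d=manip.get_image("wrist");np.savez("w1.npz",**d);cv2.imwrite("pics/w1.png",d["pixels"][:,:,::-1])
s=manip.get_state();print(s["clock"],s["q"],s["eef_pos"],(-d["R"].T@d["t"]).round(3))
for X in([.3822,.3038,.08],[.5112,.2801,.08],[.5625,.2636,.074]):print(proj(d,np.array(X)))
E
```

```text
hinge L,R [0.71953755 0.15294066 0.112     ] [ 0.72341772 -0.00985654  0.112     ] roof front [0.71819904 0.1915455  0.285     ] [ 0.72376442 -0.05502679  0.285     ]
3.4417 [ 2.05219726e+01  1.90131980e+01  8.42806752e+01 -4.70824374e-03
  7.67014648e+01 -5.81104850e+01] [0.44706633 0.29150725 0.25002284] [0.378 0.305 0.386]
[313.05001749 140.8573629 ]
[315.87200748 297.91997639]
[309.22024876 349.14208852]
```

View pics/w1.png

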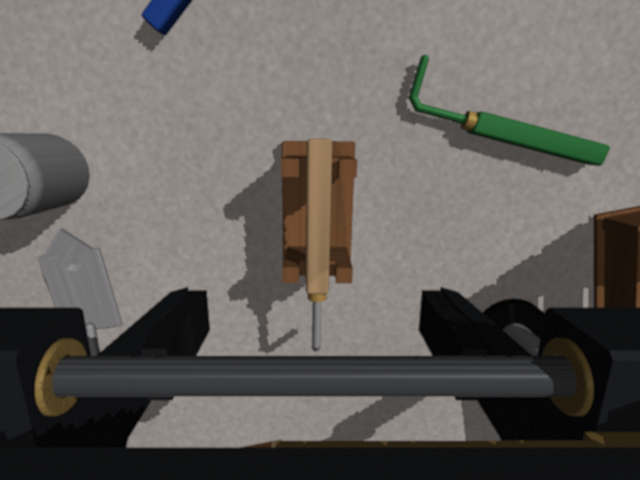

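The wrist view shows the handle centred, from (319,140) to (318,293), with the elbow at (317,345). That is about 5 px to the right of my prediction, so I'll correct for it and grasp.

```bash
python3 - <<'E'
from h import *
from station import manip
import cv2,json
d=np.load("w1.npz")
n,f,e=atz(d,319,140,.08),atz(d,318,293,.08),atz(d,317,345,.074)
v=e-n; yaw=np.degrees(np.arctan2(v[1],v[0])); g=(n+f)/2
print(n,f,e,np.hypot(*(f-n)[:2]),yaw,g)
o=[180,0,180+yaw]
manip.line_to([g[0],g[1],.15],o,feed=.2)
print(manip.line_to([g[0],g[1],.062],feed=.08,contact_N=8))
manip.command_gripper(.012,f_grip=50)
s=manip.get_state();print(s["eef_pos"],s["opening"],s["grip_force"],s["force"])
json.dump(dict(pos=list(s["eef_pos"]),o=o,g=list(g)),open("grasp.json","w"))
print(manip.line_to([s["eef_pos"][0],s["eef_pos"][1],.20],feed=.08))
t=manip.get_image("side");np.savez("s2.npz",**t)
s=manip.get_state();print(s["clock"],s["opening"],s["grip_force"],s["force"],s["eef_pos"],s["orientation"])
c=cv2.resize(t["pixels"][150:390,120:380,::-1],None,fx=2.5,fy=2.5);cv2.imwrite("pics/s2.png",c[:600,:])
E
```

```text
[0.38248477 0.30842192 0.08      ] [0.50706575 0.28280054 0.08      ] [0.55973141 0.27143732 0.074     ] 0.12718835492377872 -11.786320493743066 [0.44477526 0.29561123 0.08      ]
False
[0.44476946 0.29561587 0.06201475] 0.01975138737811001 49.991309233009815 [-0.32448945 -0.39199932 -0.25242137]
False
8.3083 0.019369745636834648 49.991697147488594 [ 0.37699675 -0.3713667  -0.65557831] [0.44467161 0.29557988 0.19966409] [-1.79980909e+02 -3.17208917e-02  1.68212913e+02]
```

View pics/s2.png

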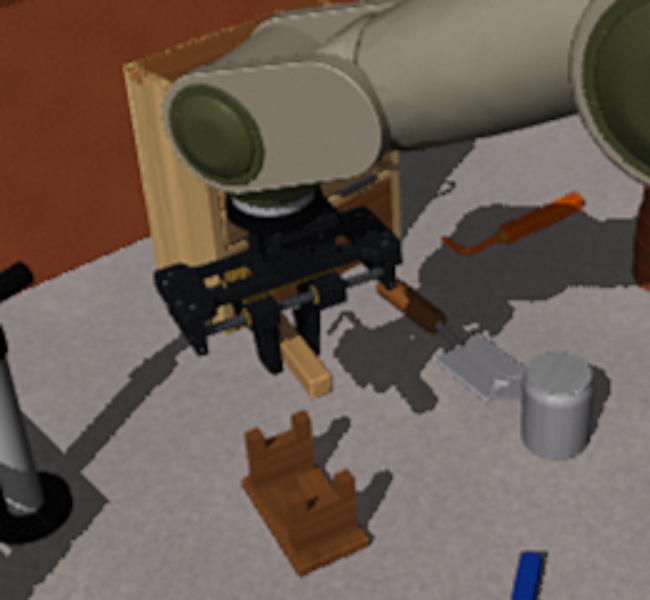

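The pole is lifted level in the jaws, and the empty rest stands at about (305,490) in the crop. Next I'll hover the hook over the ring and check it from the top camera.

```bash
python3 - <<'E'
from h import *
from station import manip
import cv2,json
y=np.radians(1.5); u=np.array([np.cos(y),np.sin(y)])
ring=np.array([.6728,.0623]); p=ring-.125*u
manip.line_to([.4447,.2956,.333],feed=.15)
manip.line_to([p[0],p[1],.333],[180,0,181.5],feed=.15)
s=manip.get_state();print(s["clock"],s["eef_pos"],s["orientation"],s["force"],s["q"])
t=manip.get_image("top");w=manip.get_image("wrist");sd=manip.get_image("side")
np.savez("t3.npz",**t);np.savez("w3.npz",**w);np.savez("s3.npz",**sd)
ims=[cv2.resize(t["pixels"][100:220,240:360],(400,400),interpolation=cv2.INTER_CUBIC),cv2.resize(sd["pixels"][130:250,190:310],(400,400),interpolation=cv2.INTER_CUBIC)]
cv2.imwrite("pics/t3.png",np.hstack(ims)[:,:,::-1])
h=np.array([*ring,.341]);print("pred elbow",proj(t,h),proj(sd,h))
E
```

```text
11.2083 [0.54766657 0.05948728 0.33308926] [ 1.79995750e+02  3.25670876e-03 -1.78469481e+02] [ 0.06176489  0.24682689 -1.25163008] [-5.99053339e+00  1.88476328e+01  7.22638607e+01  4.64096901e-03
  8.88858342e+01 -9.75211423e+01]
pred elbow [300.09222444 160.30337135] [251.55212491 161.99337435]
```

View pics/t3.png

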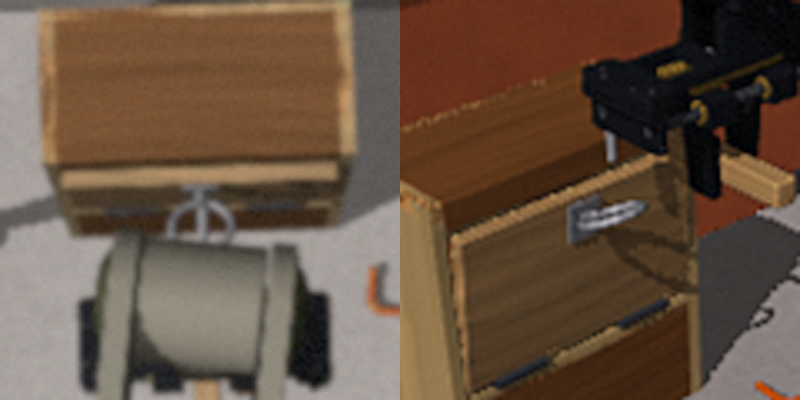

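Top view: the rod's end at crop (199,194) is centred over the ring (201,225) laterally. Side view: the pin's tip is at crop (612,162). I'll check that against the prediction and lower with a contact guard.

```bash
python3 - <<'E'
from h import *
from station import manip
import cv2
sd=np.load("s3.npz");t=np.load("t3.npz")
T=np.array([.6726,.0627,.297])
print("tip pred side",proj(sd,T),"seen",(253.6,178.6)," dpx per 1cm x:",proj(sd,T+[.01,0,0])-proj(sd,T)," z:",proj(sd,T+[0,0,.01])-proj(sd,T))
print("ring pred side",proj(sd,np.array([.6728,.0623,.251])),"seen",(190+212/3.333,130+214/3.333))
e=proj(sd,T)-[253.6,178.6]
if np.hypot(*e)<5:
    p=manip.get_state()["eef_pos"]
    print("contact",manip.line_to([p[0],p[1],.270],feed=.05,contact_N=3))
    s=manip.get_state();print(s["clock"],s["eef_pos"],s["force"])
    a=manip.get_image("side");np.savez("s4.npz",**a)
    b=manip.get_image("top")
    cv2.imwrite("pics/s4.png",np.hstack([cv2.resize(i["pixels"][r:r+80,c:c+80],(400,400),interpolation=cv2.INTER_CUBIC) for i,r,c in((a,150,215),(b,130,260))])[:,:,::-1])
E
```

```text
tip pred side [252.45914887 178.06486358] seen (253.6, 178.6)  dpx per 1cm x: [-2.4417898  -1.31397879]  z: [-0.22052996 -3.58146137]
ring pred side [253.52354663 194.06211347] seen (253.6063606360636, 194.2064206420642)
contact False
12.7667 [0.54782744 0.05934239 0.27030184] [-0.32173142  0.26178167 -0.39319406]
```

View pics/s4.png

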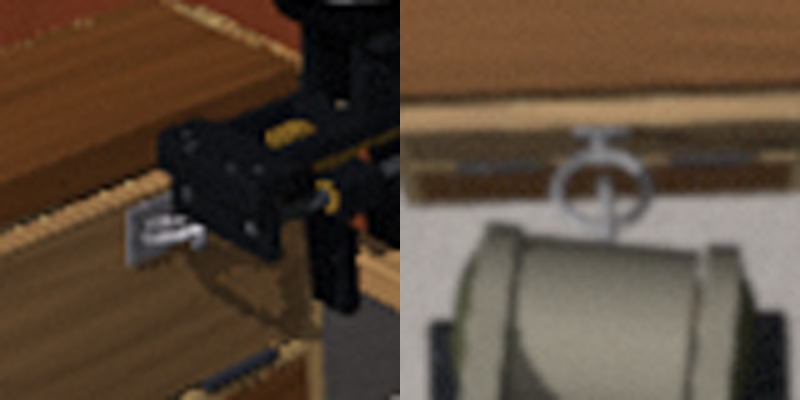

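The hook is inside the ring, with the pin at crop (605,182) and the ring's centre at (601,188). Now I'll pull along the hinge arc, gently and with force guards.

```bash
cat > pull.py <<'E'
from h import *
from station import manip
y=np.radians(1.5); u=np.array([np.cos(y),np.sin(y)])
hinge=np.array([.6728,.0623])+.050*u
def tcp(th,extra=0):
    tl=np.radians(30)-th
    d=.036*np.cos(th)+.143*np.sin(th)+.0255*np.cos(tl)-.0075+extra
    z=.112+.143*np.cos(th)-.036*np.sin(th)+.0255*np.sin(tl)*.5
    return [*(hinge-(d+.125)*u), z+.022-.008]
E
python3 - <<'E'
from pull import *
import cv2
def rep(k):
    s=manip.get_state();print(k,round(s["clock"],2),np.round(s["eef_pos"],4),np.round(s["force"],2),round(s["opening"],4))
for th in np.arange(.1,.86,.1):
    c=manip.line_to(tcp(th),feed=.04,contact_N=8); rep((round(th,2),c))
    if c: break
sd=manip.get_image("side");t=manip.get_image("top")
cv2.imwrite("pics/s5.png",np.hstack([cv2.resize(i["pixels"][r:r+120,c:c+120],(400,400),interpolation=cv2.INTER_CUBIC) for i,r,c in((sd,150,190),(t,110,240))])[:,:,::-1])
E
```

```text
(np.float64(0.1), False) 13.41 [0.5319 0.0586 0.2701] [-0.23 -0.06 -0.9 ] 0.0195
(np.float64(0.2), False) 13.96 [0.5173 0.0583 0.2631] [-0.27  0.18 -1.13] 0.0191
(np.float64(0.3), False) 14.51 [0.5036 0.0579 0.2548] [ 1.06 -0.28 -0.08] 0.0192
(np.float64(0.4), False) 15.05 [0.4909 0.0576 0.2453] [ 0.69 -0.21 -0.88] 0.0194
(np.float64(0.5), False) 15.59 [0.4794 0.0572 0.2345] [ 0.06  0.18 -1.55] 0.0194
(np.float64(0.6), False) 16.13 [0.4692 0.057  0.2227] [ 0.75 -0.06 -0.5 ] 0.0193
(np.float64(0.7), False) 16.68 [0.4603 0.0568 0.2098] [ 0.39  0.1  -1.28] 0.0195
(np.float64(0.8), False) 17.22 [0.4531 0.0565 0.1962] [ 1.65  0.31 -2.24] 0.0189
```

View pics/s5.png

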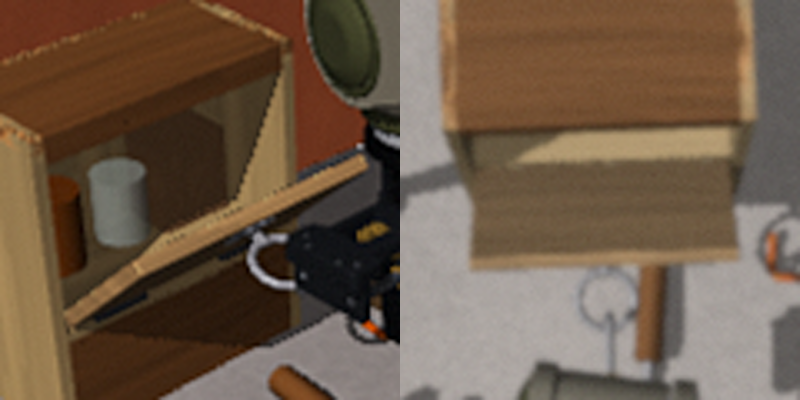

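The hatch follows the hook (ring at crop (605,300) with the pin in it) and is about 0.8 rad open. I'll continue slowly to the stop.

```bash
python3 - <<'E'
from pull import *
import cv2
def rep(k):
    s=manip.get_state();print(k,round(s["clock"],2),np.round(s["eef_pos"],4),np.round(s["force"],2),round(s["opening"],4))
for th,N in((.88,6),(.92,5),(.95,4),(.97,3.5),(.99,3.5),(1.01,3.5),(1.03,3.5)):
    c=manip.line_to(tcp(th),feed=.02,contact_N=N); rep((th,c))
    if c: break
sd=manip.get_image("side");t=manip.get_image("top");np.savez("t6.npz",**t);np.savez("s6.npz",**sd)
cv2.imwrite("pics/s6.png",np.hstack([cv2.resize(i["pixels"][r:r+120,c:c+120],(400,400),interpolation=cv2.INTER_CUBIC) for i,r,c in((sd,150,190),(t,110,240))])[:,:,::-1])
for th in(.85,.9,.95):
    P=[np.array([*(hinge-.145*np.sin(th)*u+k*np.array([-u[1],u[0]])),.112+.145*np.cos(th)]) for k in(.116,-.116)]
    print(th,[((proj(t,p)-[240,110])*3.333).round(1)+[400,0] for p in P],[((proj(sd,p)-[190,150])*3.333).round(1) for p in P])
E
```

```text
(0.88, False) 18.08 [0.4484 0.0564 0.185 ] [ 3.31  1.   -1.27] 0.019
(0.92, False) 18.54 [0.4464 0.0564 0.1789] [ 4.68  0.28 -2.29] 0.0196
(0.95, False) 18.93 [0.4453 0.0563 0.1746] [ 6.91  0.06 -0.14] 0.0191
(0.97, False) 19.23 [0.4448 0.0562 0.172 ] [5.82 0.81 1.27] 0.0197
(0.99, False) 19.54 [0.4442 0.0561 0.1691] [6.17 1.45 2.11] 0.0192
(1.01, False) 19.85 [0.4437 0.0561 0.1662] [ 8.03 -1.01  1.05] 0.0192
(1.03, False) 20.16 [0.4432 0.0561 0.1632] [6.89 0.33 1.86] 0.0191
0.85 [array([469.9, 275.2]), array([739.2, 267.4])] [array([143.2, 280.3]), array([372.3, 171.8])]
0.9 [array([470.5, 281.6]), array([739. , 273.9])] [array([147.8, 289.2]), array([376.2, 179.8])]
0.95 [array([471.2, 287.8]), array([738.8, 280.1])] [array([152.1, 298.2]), array([380. , 187.9])]
```

View pics/s6.png

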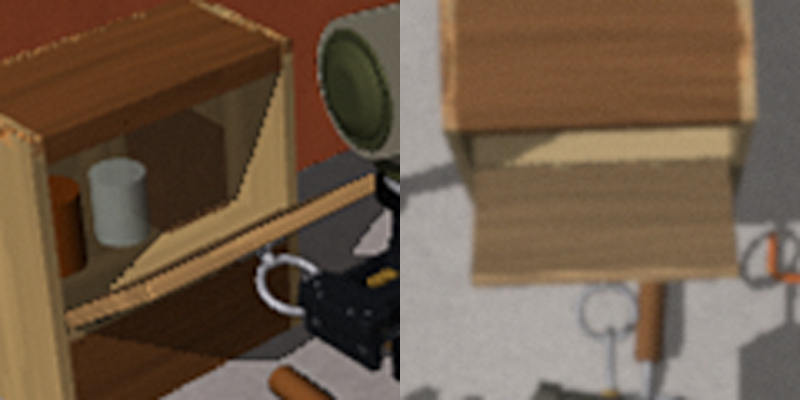

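Fx levelled off at about 7 N. The hatch edge at crop (473,283)/(737,276) suggests roughly 0.92 rad, so I can't tell if it has reached the stop. By now the ring moves mostly downward, so I'll ease the pull and press the hook's rod down on the ring wire, guarded, then look at where the edge ends up.

```bash
python3 - <<'E'
from pull import *
import cv2
def rep(k):
    s=manip.get_state();print(k,round(s["clock"],2),np.round(s["eef_pos"],4),np.round(s["force"],2),np.round(s["torque"],2),round(s["opening"],4));return np.array(s["eef_pos"])
p=rep("start"); manip.command_gripper(.012,f_grip=60)
manip.line_to([p[0]+.003,p[1],p[2]],feed=.02); p=rep("eased")
for i in range(8):
    p[2]-=.003
    c=manip.line_to(p,feed=.015,contact_N=5); q=rep((i,c))
    if c: break
sd=manip.get_image("side");t=manip.get_image("top");np.savez("t7.npz",**t);np.savez("s7.npz",**sd)
cv2.imwrite("pics/s7.png",np.hstack([cv2.resize(i["pixels"][r:r+120,c:c+120],(400,400),interpolation=cv2.INTER_CUBIC) for i,r,c in((sd,150,190),(t,110,240))])[:,:,::-1])
# image shift of hatch edge between s6 and s7
for n,a,b,(r,c,h,w) in(("top",np.load("t6.npz"),t,(185,265,20,50)),("side",np.load("s6.npz"),sd,(205,225,35,65))):
    g=lambda d:cv2.cvtColor(d["pixels"][r:r+h,c:c+w],cv2.COLOR_RGB2GRAY).astype(np.float32)
    print(n,cv2.phaseCorrelate(g(a),g(b),cv2.createHanningWindow((w,h),cv2.CV_32F)))
E
```

```text
start 20.26 [0.4432 0.0561 0.1633] [7.19 0.26 1.96] [ 0.12 -1.72  0.03] 0.0193
eased 20.84 [0.4456 0.0561 0.1627] [ 0.35 -0.34 -1.27] [ 0.09 -0.11 -0.  ] 0.0197
(0, False) 21.23 [0.4454 0.0561 0.1596] [ 0.4   0.5  -0.86] [ 0.09 -0.1  -0.03] 0.0194
(1, False) 21.58 [0.4455 0.0561 0.1567] [ 0.1  -0.88 -1.06] [ 0.08 -0.08 -0.04] 0.0192
(2, False) 21.93 [0.4455 0.0561 0.1537] [ 0.3   0.03 -1.07] [ 0.07 -0.16  0.02] 0.0193
(3, False) 22.28 [0.4455 0.0561 0.1507] [-0.33 -0.22 -0.71] [ 0.04 -0.17  0.03] 0.0194
(4, False) 22.63 [0.4457 0.0561 0.1479] [0.16 0.32 1.1 ] [ 0.04 -0.36  0.02] 0.0194
(5, False) 22.98 [0.4459 0.0561 0.145 ] [ 1.83 -0.14  2.46] [ 0.09 -0.74 -0.01] 0.0195
(6, False) 23.33 [0.4459 0.056  0.1419] [2.81 0.05 3.37] [ 0.02 -1.13  0.04] 0.0189
(7, False) 23.68 [0.4461 0.056  0.1388] [4.78 0.08 4.17] [ 0.09 -1.38 -0.01] 0.0193
top ((-0.20730292210506462, -0.01793312205601616), 0.9515147208571434)
side ((0.019284863297428956, 0.05552829408797777), 0.9846360107630859)
```

View pics/s7.png

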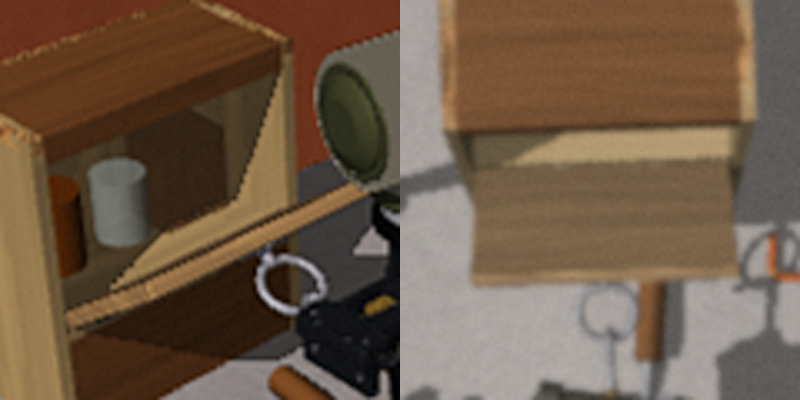

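The rod pressed down with about 5 N and pulled with about 5 N, yet the edge moved less than 0.2 px, so the hatch is at its stop. I've used all ten pictures, so from here I'll check numerically. Next: unhook, go back to the earlier lift pose over the rest, and compare that image with the earlier one to see whether the pole has tilted in the grip.

```bash
python3 - <<'E'
from pull import *
import cv2
def rep(k):
    s=manip.get_state();print(k,round(s["clock"],2),np.round(s["eef_pos"],4),np.round(s["force"],2),np.round(s["torque"],2),round(s["opening"],4));return np.array(s["eef_pos"])
p=rep("0")
manip.line_to([.4458,.0561,.165],feed=.04);rep("1")
manip.line_to([.4515,.0562,.168],feed=.03);rep("2")
print(manip.line_to([.4515,.0562,.25],feed=.06,contact_N=4));rep("3")
t=manip.get_image("top")
def shift(a,b,r,c,h,w):
    g=lambda d:cv2.cvtColor(d["pixels"][r:r+h,c:c+w],cv2.COLOR_RGB2GRAY).astype(np.float32)
    return np.round(cv2.phaseCorrelate(g(a),g(b),cv2.createHanningWindow((w,h),cv2.CV_32F)),3) if 0 else cv2.phaseCorrelate(g(a),g(b),cv2.createHanningWindow((w,h),cv2.CV_32F))
print("hatch",shift(np.load("t7.npz"),t,185,265,20,50))
manip.line_to([.43,.0562,.29],feed=.15)
manip.line_to([.44467,.29558,.25],[180,0,168.2137],feed=.2)
manip.line_to([.44467,.29558,.19966],feed=.12)
manip.wait(.2);rep("over rest")
sd=manip.get_image("side");np.savez("s8.npz",**sd);tt=manip.get_image("top");np.savez("t8.npz",**tt)
a=np.load("s2.npz")
print("end face",shift(a,sd,290,235,26,24),"ref rest",shift(a,sd,320,210,60,60),"finger",shift(a,sd,255,215,20,20))
print("hatch end",shift(np.load("t7.npz"),tt,185,265,20,50))
E
```

```text
0 23.78 [0.4461 0.056  0.1389] [ 5.86 -0.6   3.93] [ 0.07 -1.44 -0.01] 0.0197
1 24.59 [0.4455 0.0561 0.1648] [ 0.04 -0.45 -1.78] [ 0.07 -0.11 -0.  ] 0.0192
2 24.96 [0.4516 0.0562 0.168 ] [-0.26  0.26 -1.02] [ 0.02 -0.18  0.04] 0.0193
False
3 26.48 [0.4514 0.0562 0.2497] [-0.13  0.43 -0.81] [ 0.03 -0.13 -0.03] 0.0192
hatch ((0.09428434291321253, -0.039110303401130864), 0.8815072755813599)
over rest 29.11 [0.445  0.2957 0.2005] [-0.4   0.02 -0.47] [ 0.09 -0.12 -0.03] 0.0195
end face ((0.07776502506328953, 1.8814920435295406), 1.0102733771006267) ref rest ((0.05798901498107156, 0.050904733959370674), 0.9250348325570424) finger ((0.26231616365298294, -0.1560496668257052), 1.052863826751709)
hatch end ((-0.4879129736840433, 0.3518330019190863), 0.7294187021255493)
```

The hatch stayed put when unhooked. The pole's near end has dropped 1.9 px, about 4 mm, so it is pitched roughly 4° in the grip. I'll correct by tilting the tool, re-check, and set it down with a contact guard.

```bash
cat > sh.py <<'E'
import cv2,numpy as np
def shift(a,b,r,c,h,w):
    g=lambda d:cv2.cvtColor(d["pixels"][r:r+h,c:c+w],cv2.COLOR_RGB2GRAY).astype(np.float32)
    return cv2.phaseCorrelate(g(a),g(b),cv2.createHanningWindow((w,h),cv2.CV_32F))
E
python3 - <<'E'
from h import *
from sh import shift
from station import manip
from scipy.spatial.transform import Rotation as Rt
def rep(k):
    s=manip.get_state();print(k,round(s["clock"],2),np.round(s["eef_pos"],4),np.round(s["force"],2),np.round(s["torque"],2),round(s["opening"],4));return np.array(s["eef_pos"])
a=np.load("s2.npz")
yw=np.radians(-11.786); u=np.array([np.cos(yw),np.sin(yw),0]); n=np.array([-u[1],u[0],0])
G=np.array([.44467,.29558,.2077]); E=G-.065*u
pxm=(proj(a,E)-proj(a,E-[0,0,.001]))[1]
ang=np.degrees(np.arcsin(1.83/abs(pxm)*.001/.065)); print("px/mm",pxm,"pitch",ang)
R=Rt.from_rotvec(np.radians(ang)*n)*Rt.from_euler("xyz",[180,0,168.2137],degrees=True)
o=R.as_euler("xyz",degrees=True); off=.008*R.as_matrix()[:,2]
manip.line_to(list(G+off),list(o),feed=.05); manip.wait(.2)
sd=manip.get_image("side"); e=shift(a,sd,290,235,26,24); print("end after",e); rep("tilted")
if abs(e[0][1])<.8:
    x,y=.44477,.29562
    manip.line_to([x+off[0],y+off[1],.095+off[2]],feed=.1)
    c=manip.line_to([x+off[0],y+off[1],.0705+off[2]],feed=.03,contact_N=3); rep(("down",c))
E
```

```text
px/mm -0.3809488765432434 pitch 4.238281578071314
end after ((0.39574450070089107, 1.43179654835917), 0.9726110520186247)
tilted 29.71 [0.4439 0.2958 0.1998] [ 0.51 -0.9  -0.64] [ 0.03 -0.1  -0.01] 0.0192
```

The phase-correlation window is too small to trust: the shift should have gone to about 0 or about 3.7 px. I'll compare again using template matching on the end face, plus the handle's width in the wrist camera.

```bash
python3 - <<'E'
from h import *
from station import manip
import cv2
a=np.load("s2.npz");b=np.load("s8.npz")
sd=manip.get_image("side");np.savez("s9.npz",**sd);w=manip.get_image("wrist");np.savez("w9.npz",**w)
up=lambda d,r,c,h,ww:cv2.resize(d["pixels"][r:r+h,c:c+ww],None,fx=6,fy=6,interpolation=cv2.INTER_CUBIC)
for tr,tc,th,tw,nm in((294,240,16,15,"end"),(286,236,24,19,"end+"),(330,225,30,30,"rest")):
    T=up(a,tr,tc,th,tw)
    for n,d in(("s2",a),("s8",b),("now",sd)):
        m=cv2.matchTemplate(up(d,tr-8,tc-8,th+16,tw+16),T,cv2.TM_CCOEFF_NORMED)
        _,v,_,l=cv2.minMaxLoc(m); print(nm,n,"dx,dy px",(l[0]/6-8).__round__(2),(l[1]/6-8).__round__(2),"score",round(v,3))
# pale wood segmentation: lowest extent of handle in side image
for n,d in(("s2",a),("s8",b),("now",sd)):
    p=d["pixels"][280:316,232:262].astype(int); m=(p[...,0]-p[...,2]>40)&(p[...,0]>130)
    r,c=np.nonzero(m); print(n,m.sum(),"low row",r.max()+280,"cent",(r[r>r.max()-12].mean()+280).round(2),(c[r>r.max()-12].mean()+232).round(2))
# wrist: handle width per row
for n in("w3","w9"):
    d=np.load(n+".npz"); p=d["pixels"].astype(int); m=(p[...,0]-p[...,2]>40)&(p[...,0]>130)
    m[:,:230]=0;m[:,410:]=0
    print(n,[(r,int(m[r].sum()),int(np.nonzero(m[r])[0].mean()) if m[r].any() else 0) for r in range(60,340,25)])
E
```

```text
end s2 dx,dy px 0.0 0.0 score 0.998
end s8 dx,dy px 0.0 1.67 score 0.922
end now dx,dy px 0.0 0.67 score 0.962
end+ s2 dx,dy px 0.0 0.0 score 0.999
end+ s8 dx,dy px -0.17 0.67 score 0.929
end+ now dx,dy px 0.0 0.33 score 0.953
rest s2 dx,dy px 0.0 0.0 score 0.999
rest s8 dx,dy px 0.0 0.0 score 0.996
rest now dx,dy px 0.0 0.0 score 0.996
s2 223 low row 309 cent 301.9 245.79
s8 235 low row 310 cent 302.61 244.77
now 245 low row 309 cent 301.99 245.41
w3 [(60, 0, 0), (85, 0, 0), (110, 0, 0), (135, 0, 0), (160, 58, 316), (185, 58, 317), (210, 57, 317), (235, 55, 317), (260, 54, 316), (285, 55, 315), (310, 18, 333), (335, 0, 0)]
w9 [(60, 0, 0), (85, 0, 0), (110, 0, 0), (135, 0, 0), (160, 55, 316), (185, 55, 316), (210, 55, 316), (235, 53, 316), (260, 53, 316), (285, 52, 315), (310, 51, 316), (335, 42, 311)]
```

All the measures agree: the pole has pitched about 4° and the tilt corrects it to within about 0.5 px (1–2 mm). I'll lower with a contact guard, ease the grip so it seats, then release.

```bash
python3 - <<'E'
from h import *
from station import manip
from scipy.spatial.transform import Rotation as Rt
def rep(k):
    s=manip.get_state();print(k,round(s["clock"],2),np.round(s["eef_pos"],4),np.round(s["orientation"],1),np.round(s["force"],2),np.round(s["torque"],2),round(s["opening"],4));return np.array(s["eef_pos"])
s=manip.get_state()
off=.008*Rt.from_euler("xyz",s["orientation"],degrees=True).as_matrix()[:,2]
x,y=.44477,.29562
manip.line_to([x+off[0],y+off[1],.100+off[2]],feed=.1); rep("hover")
c=manip.line_to([x+off[0],y+off[1],.0715+off[2]],feed=.02,contact_N=3); rep(("down",c))
manip.command_gripper(.012,f_grip=6); rep("soft")
c=manip.line_to([x+off[0],y+off[1],.0700+off[2]],feed=.02,contact_N=4); rep(("seat",c))
E
```

```text
hover 31.03 [0.4445 0.2959 0.0926] [180.   -4.2 168.2] [ 0.52 -0.98 -0.2 ] [ 0.02 -0.15 -0.02] 0.0192
('down', False) 32.61 [0.4443 0.2957 0.0636] [180.   -4.2 168.2] [-0.34  0.09 -1.4 ] [ 0.03 -0.11  0.01] 0.0192
soft 32.83 [0.4442 0.2958 0.0636] [180.   -4.2 168.2] [ 0.14  0.34 -0.37] [-0.01 -0.14  0.02] 0.0197
('seat', False) 33.08 [0.4442 0.2958 0.062 ] [180.   -4.2 168.2] [ 0.27 -0.09 -0.68] [ 0.06 -0.16  0.01] 0.0203
```

```bash
python3 - <<'E'
from h import *
from station import manip
def rep(k):
    s=manip.get_state();print(k,round(s["clock"],2),np.round(s["eef_pos"],4),np.round(s["force"],2),np.round(s["torque"],2),round(s["opening"],4));return np.array(s["eef_pos"])
p=rep("0")
c=manip.line_to([p[0],p[1],.0612],feed=.01,contact_N=3); rep(c)
manip.command_gripper(.023); manip.wait(.2); manip.command_gripper(.07); rep("open")
manip.line_to([p[0],p[1],.25],feed=.1,contact_N=4); rep("up")
manip.movep([.4467,.292,.25],[180,0,168.7]); manip.wait(.3)
w=manip.get_image("wrist");t=manip.get_image("top");np.savez("w10.npz",**w);np.savez("t10.npz",**t)
import cv2
a=np.load("w1.npz")
m=lambda d:((lambda p:(p[...,0]-p[...,2]>40)&(p[...,0]>150))(d["pixels"][100:340,250:380].astype(int)))
for n,d in(("before",a),("after",w)):
    r,c=np.nonzero(m(d)); 
    print(n,len(r),"rows",np.percentile(r,[1,99])+100,"cols",[round(c[(r>k)&(r<k+20)].mean()+250,1) for k in(45,100,160)],[int(m(d)[k].sum()) for k in(55,110,170)])
A,W=[cv2.cvtColor(d["pixels"],cv2.COLOR_RGB2GRAY) for d in(a,w)]
for nm,(r,c,h,ww) in(("handle near",(132,300,40,40)),("handle far",(255,300,50,40)),("rod end",(300,300,52,36)),("base",(140,275,60,25)),("green",(60,400,100,200))):
    mm=cv2.matchTemplate(W[r-12:r+h+12,c-12:c+ww+12],A[r:r+h,c:c+ww],cv2.TM_CCOEFF_NORMED);_,v,_,l=cv2.minMaxLoc(mm);print(nm,l[0]-12,l[1]-12,round(v,3))
E
```

```text
0 33.08 [0.4442 0.2958 0.062 ] [ 0.27 -0.09 -0.68] [ 0.06 -0.16  0.01] 0.0203
False 33.33 [0.4443 0.2957 0.0616] [-0.94 -1.57  4.56] [-0.17  0.06  0.01] 0.0198
open 34.6 [0.4442 0.2958 0.0612] [-0.36  0.32  0.23] [ 0.04 -0.16 -0.03] 0.0698
up 36.64 [0.4441 0.2957 0.2496] [-0.4  -0.53  0.52] [ 0.01 -0.17 -0.01] 0.07
before 1213 rows [140. 291.] cols [np.float64(318.5), np.float64(314.2), np.float64(316.9)] [15, 7, 0]
after 1844 rows [141. 297.] cols [np.float64(319.5), np.float64(314.5), np.float64(316.0)] [20, 10, 4]
handle near 0 1 0.992
handle far 0 1 0.995
rod end 0 1 0.981
base -1 1 0.985
green 0 1 0.997
```

The pole lies back exactly as before: everything shifts by the same 1 px, the fixed rest included. I'll move the arm clear, check the hatch and the objects to be left alone in the top view, and hand in.

```bash
python3 - <<'E'
from h import *
from station import manip
import cv2
manip.line_to([.4467,.292,.34],feed=.15)
manip.movep([.237,-.469,.32],[180,0,26.8]); manip.wait(.2)
t=manip.get_image("top");s=manip.get_image("side")
g=lambda d:cv2.cvtColor(d["pixels"],cv2.COLOR_RGB2GRAY)
def cmp(a,b,nm,r,c,h,w):
    mm=cv2.matchTemplate(g(b)[r-8:r+h+8,c-8:c+w+8],g(a)[r:r+h,c:c+w],cv2.TM_CCOEFF_NORMED);_,v,_,l=cv2.minMaxLoc(mm);print(nm,l[0]-8,l[1]-8,round(v,3))
t0,s0=np.load("top0.npz"),np.load("side0.npz")
for nm,*b in(("pots",228,385,45,50),("tin",268,292,28,30),("jar",188,450,28,32),("pump",175,132,40,60),("trowel",225,300,40,28),("pole",210,212,70,35),("blue",305,205,48,70),("orange",175,345,30,70)): cmp(t0,t,nm,*b)
cmp(s0,s,"side pole",300,212,78,60)
for nm in("t7","t10"): cmp(np.load(nm+".npz"),t,"hatch "+nm,180,262,20,60)
cmp(np.load("s7.npz"),s,"hatch side",205,222,40,60)
s=manip.get_state();print(s["clock"],s["eef_pos"])
E
```

```text
pots 0 0 0.995
tin 0 0 0.997
jar 0 0 0.996
pump 0 0 0.993
trowel 0 0 0.988
pole 0 0 0.997
blue 0 0 0.997
orange 0 0 0.82
side pole 0 0 0.991
hatch t7 0 0 0.994
hatch t10 2 0 0.646
hatch side 0 0 0.992
41.125 [ 0.23718286 -0.46890655  0.31999743]
```

```bash
python3 -c "
from station import manip
print(manip.finish_job())"
```

```text
the job is handed in; nothing more can be done
None
```

I pulled the hatch down to its stop with the hook, set the pole back in both notches with the hook down, and handed the job in at about 41 s; in the final camera comparison the pots, trowel, pump, tin and jar had not moved.

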